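# Check the spice caps before shelving the caddy

## Task

Before this spice caddy goes on the shelf, find the loose screw caps among its four jars (they look alike: a clockwise twist on each tells) and screw every loose one down fully tight while the caddy still stands in its blue tray. Then carry the caddy level, with all four jars in it, by its orange grip and set it down gently in the middle of the low wire shelf, fully on the deck; leave the bottle, bowl and carton alone.

Things in the scene. Friction and masses are not known exactly. Their poses are not given: they have to be found in the camera images.
- caddy: Black condiment caddy, loose, 190 x 190 mm, about 0.25 kg empty and 0.9 kg loaded; origin at the centre of its underside, z up. A 5 mm base plate carries four square sockets (walls to 27 mm high, inside 74 x 74 mm, centres at x = +-55, y = +-55 mm) with one square jar in each, and a post in the middle with a flat orange grip. It starts in the blue tray.
- caddy_grip (a point): Centre of the orange carrying grip in the middle of the caddy, 112 mm above the caddy's underside. The grip is an upright flat plate: 50 mm along the caddy's x, 12 mm thick along its y, from 94 to 130 mm high. The loaded caddy balances under it.
- tray: Shallow blue drip tray fixed to the table, 204 x 204 mm, rim 13 mm high, floor 3 mm; the caddy stands in it with 2 mm play all round, so that it cannot turn. Origin under its centre.
- shelf_top (a point): Centre of the top of the low fixed wire shelf: a square deck 270 x 270 mm, 60 mm above the table, open on all sides; axes along its edges, z up.
- sauce: Yellow sauce bottle with red cap, loose, 60 mm in diameter, 180 mm high; origin under its centre. Bystander.
- bowl: Steel bowl, loose, 90 mm across, 45 mm high; origin under its centre. Bystander.
- carton: Cardboard carton, loose, 60 x 90 x 60 mm; origin under its centre. Bystander.
- top_red (a point): Centre (half-way up, on the axis) of the round red screw cap of the square clear jar of red spice; the cap is 56 mm in diameter and 26 mm high, its top 13 mm above this point, the table 97 mm below it at the start; the jar's square shoulder lies 27 mm below this point. This frame belongs to the jar (body 70 x 70 x 62 mm, about 0.15 kg) and does not turn with the cap.
- cap_red (a joint): Cap angle, jar of red spice, rad; grows as it is screwed shut (clockwise from above). Zero and shut reading differ for each jar and are not told: looseness must be felt. A loose cap turns against 0.06 N m drag, by at most 0.95 rad, then stops dead at the thread's end; a tight one does not turn. The tray keeps the caddy from turning. A cap stays where left.
- top_yellow (a point): Centre (half-way up, on the axis) of the round red screw cap of the square clear jar of yellow spice; the cap is 56 mm in diameter and 26 mm high, its top 13 mm above this point, the table 97 mm below it at the start; the jar's square shoulder lies 27 mm below this point. This frame belongs to the jar (body 70 x 70 x 62 mm, about 0.15 kg) and does not turn with the cap.
- cap_yellow (a joint): Cap angle, jar of yellow spice, rad; grows as it is screwed shut (clockwise from above). Zero and shut reading differ for each jar and are not told: looseness must be felt. A loose cap turns against 0.06 N m drag, by at most 0.95 rad, then stops dead at the thread's end; a tight one does not turn. The tray keeps the caddy from turning. A cap stays where left.
- top_green (a point): Centre (half-way up, on the axis) of the round red screw cap of the square clear jar of green spice; the cap is 56 mm in diameter and 26 mm high, its top 13 mm above this point, the table 97 mm below it at the start; the jar's square shoulder lies 27 mm below this point. This frame belongs to the jar (body 70 x 70 x 62 mm, about 0.15 kg) and does not turn with the cap.
- cap_green (a joint): Cap angle, jar of green spice, rad; grows as it is screwed shut (clockwise from above). Zero and shut reading differ for each jar and are not told: looseness must be felt. A loose cap turns against 0.06 N m drag, by at most 0.95 rad, then stops dead at the thread's end; a tight one does not turn. The tray keeps the caddy from turning. A cap stays where left.
- top_white (a point): Centre (half-way up, on the axis) of the round red screw cap of the square clear jar of white spice; the cap is 56 mm in diameter and 26 mm high, its top 13 mm above this point, the table 97 mm below it at the start; the jar's square shoulder lies 27 mm below this point. This frame belongs to the jar (body 70 x 70 x 62 mm, about 0.15 kg) and does not turn with the cap.
- cap_white (a joint): Cap angle, jar of white spice, rad; grows as it is screwed shut (clockwise from above). Zero and shut reading differ for each jar and are not told: looseness must be felt. A loose cap turns against 0.06 N m drag, by at most 0.95 rad, then stops dead at the thread's end; a tight one does not turn. The tray keeps the caddy from turning. A cap stays where left.
Not all that is in view belongs to the job. What is shaped like the part that bears top_white but purple is not meant. What is shaped like the part that bears top_yellow but turquoise is not meant.

How it is judged:
By the outcome, as a careful person would: the job done as asked, in the order asked, and still so for the second after the job is handed in, with the robot touching nothing.
It also fails if it takes over 72 s, if anything falls off the work surface, if the arm or the gripper's body presses on something with over 40 N, if the wrist force passes 120 N, or if a joint passes its speed limit or range.

## Robot

A 6-joint arm with a two-finger parallel gripper is mounted at the origin on the work surface. World frame = base frame: x ahead of the robot, y to its left, z up, the work surface at z = 0. Lengths are in m, angles in rad, forces in N, time in s.
With the tool pointing down it reaches from about 0.225 to 0.875 m from the base axis. Payload 3.4 kg.
Tool frame: the origin (TCP) lies midway between the tips of the shut fingers; the grasp point (between the pads) lies 19 mm behind it; y points along the fingers, z is the direction in which the jaws open and shut, and the axes are right-handed (so a half turn about y gives the same grasp; the last joint's range is limited). The gripper opens to 85 mm and grips with 20 to 120 N. Pads are 22 mm wide; open, the fingers measure 114 mm over their backs; the gripper's body (76 mm by 85 mm) begins 54 mm behind the grasp point. The pads swing forward as they close: fully open they stand 13 mm farther back than shut.
Start: joints at [1.182, 0.276, 1.505, -0, 1.361, -0.121], TCP at [0.152, 0.555, 0.197] pointing down, gripper open.
Joint ranges: [-2.89, 2.89], [-0.75, 2.08], [0.22, 2.7], [-1.18, 4.32], [0.11, 2.71], [-2.7, 2.7]. Speed limits (rad/s): [2.57, 2.57, 3.14, 3.14, 3.14, 3.14].

## Interface

Orientations are given as a unit quaternion [x, y, z, w].
In Python, from bench import ctrl, vision gives the robot as it stands.
- The arm moves only by the tool move_arm, never from a script. Its argument "plan" is a list of rows, each a list of 7 numbers: the shift along the tool's x, y, z in m, then the turn, a rotation vector about the tool's x, y, z in rad, then the opening in per cent of the stroke, from 0 (shut) to 100 (fully open). A call has 1 to 8 rows; each row is the pose to reach, as a shift and turn from the pose commanded when the call began, along the tool's axes at that moment; what a row does not reach only later rows make up. A row lasts 1/10 s, in which the tool goes at most 50 mm and 8.59 degrees, less where a joint would pass 70% of its speed; a pose out of reach is approached as far as the arm can. A call with a gripper value outside its range is refused whole. The fingers move at their own pace and stop on an object; the grip force is fixed at half the most. Time passes only in rows, so rows that repeat a pose let the fingers close. It gives the time, the measured TCP pose, the force and the opening at its end, in the units of the state.
- ctrl.get_obs(): the state, without advancing time (a new reading comes with each control period).
- vision.get_image(name): name is "scene" or "top" or "wrist"; returns the picture (400x640x3 uint8, blue, green, red); there is no depth.
- vision.get_calibration(name): a dict with "fx", "fy", "cx", "cy" (pixels), "distortion" ([k1, k2, p1, p2, k3] as OpenCV has them; the pictures are not rectified), "R" (3x3) and "t" (3): a world point X has camera coordinates R X + t; the wrist camera has in their place "tool_from_camera" (4x4, takes a point from camera to tool coordinates, whose origin is the TCP and whose axes are the tool frame's). Camera axes: x right, y down, z forward; pixel columns grow to the right and rows downward; lengths in m; the calibration is good to about 2 mm. A picture is of the moment at which its call begins: read the wrist's pose just before it. get_calibration takes no time and is no camera call.
- ctrl.sign_off(): hands the job in, once; it reports no verdict.
Trained networks look in the newest picture that a camera, given by its name, has taken for a name from the list of things; names that differ only in an ending like _2 or _b are one class to them, and where a whole thing is asked for, a point or a joint stands for the part that bears it (a point fixed in the world has none). Each returns a list of dicts, best first, with "conf" (0 to 1); they miss things now and then, are a little off and sometimes report something else, mostly with a low value. They report only what shows in the picture. A call takes as long as a camera call. They do not tell look-alikes from the thing itself.
- vision.trace(camera, name): "pixels" (400x640 bool, what is visible of it) and "box" ([left, top, right, bottom] in pixels, round what is visible of it).
The state is a dict: "time_s": time; "q": joint angles; "dq": joint speeds; "joint_efforts": joint torques, N m; "position": TCP position; "orientation": TCP orientation; "ft_force": force on the tool from outside, world axes, zero at the start; "wrist_torque": the same for the moment, N m; "gripper_width": opening from 0.0 (shut) to 1.0 (fully open).
Only numpy, scipy, OpenCV 4.12 (cv2) and the standard library are available. Lean on these libraries where they do the work, as an engineer would, in place of code of your own. Each camera call takes 0.05 s, during which the arm holds its last target. There are 200 camera calls.

## Working session

There is one attempt and no reset: what is moved stays moved. The work goes in short steps, Python scripts to look and compute and a tool call to move; the robot and the scene stay as the last step left them, time stands still between calls to the robot, and variables do not carry over. Pictures are saved under pics/ and viewed, about 8 in all and at most 12, crops included, and the job is handed in when it is done.

Besides the shell and the picture viewer there is one more tool, called as name(argument=value, ...), one argument or row to a line, values as JSON. move_arm: Moves the arm, as the interface text tells. Its arguments: {"type":"object","properties":{"plan":{"type":"array"}},"required":["plan"]}

```bash
mkdir -p pics; ls; python3 - <<'E'
from bench import ctrl, vision
import cv2, numpy as np
o=ctrl.get_obs(); print({k:np.round(v,4).tolist() for k,v in o.items()})
for n in("scene","top"):
    cv2.imwrite(f"pics/{n}0.png",vision.get_image(n)); c=vision.get_calibration(n); print(n,{k:np.round(v,4).tolist() for k,v in c.items()})
print(vision.get_calibration("wrist"))
E
```

```text
pics
{'time_s': 0.0, 'q': [1.182, 0.2766, 1.5062, 0.0, 1.3607, -0.121], 'dq': [-0.0014, -0.0007, 0.0004, 0.0013, -0.001, -0.0004], 'joint_efforts': [0.0004, -41.6769, -24.5811, 0.0001, 0.011, -0.0], 'position': [0.1519, 0.5539, 0.1956], 'orientation': [0.7014, -0.0946, 0.0942, -0.7001], 'ft_force': [-0.3659, 1.006, -0.1481], 'wrist_torque': [-0.0002, -0.0715, 0.0304], 'gripper_width': 1.0042}
scene {'fx': 414.1007, 'fy': 414.1007, 'cx': 317.5591, 'cy': 199.0467, 'distortion': [-0.0759, 0.0, 0.0, 0.0, 0.0], 'R': [[0.5314, 0.8471, 0.0073], [0.6225, -0.3847, -0.6816], [-0.5746, 0.3668, -0.7317]], 't': [-0.3515, -0.2419, 1.338]}
top {'fx': 447.4985, 'fy': 447.4985, 'cx': 329.0891, 'cy': 196.8958, 'distortion': [-0.0576, 0.0, 0.0, 0.0, 0.0], 'R': [[0.0198, -0.9997, -0.0134], [-0.985, -0.0172, -0.1718], [0.1715, 0.0166, -0.985]], 't': [0.0725, 0.569, 1.1113]}
{'fx': 355.2838837388789, 'fy': 355.2838837388789, 'cx': 317.204249880723, 'cy': 197.2739325443518, 'distortion': array([-0.06963365,  0.        ,  0.        ,  0.        ,  0.        ]), 'tool_from_camera': array([[-4.42998169e-04,  9.62499994e-01,  2.71281340e-01,
        -6.94232951e-02],
       [ 1.30606368e-03, -2.71280579e-01,  9.62499424e-01,
        -1.77724467e-01],
       [ 9.99999049e-01,  7.80696187e-04, -1.13690948e-03,
        -2.21317449e-04],
       [ 0.00000000e+00,  0.00000000e+00,  0.00000000e+00,
         1.00000000e+00]])}
```

View pics/scene0.png

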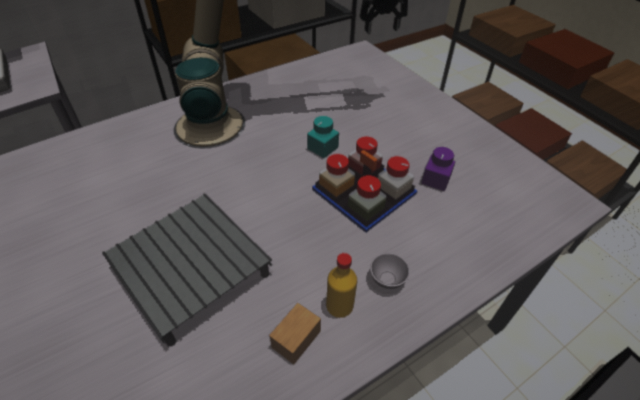

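View pics/top0.png

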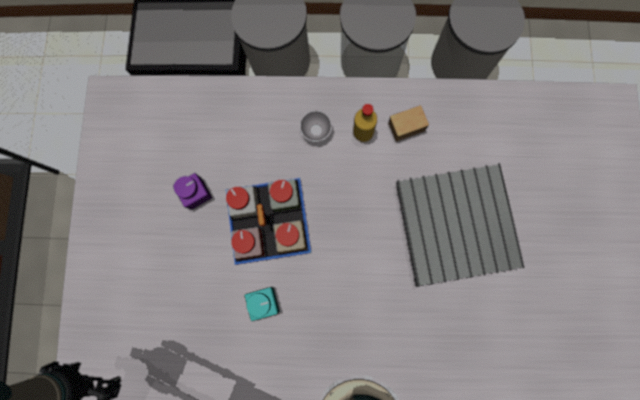

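The scene picture shows the caddy with four red caps around (367,178), inside the blue tray. The orange grip is at about (370,158). The lone turquoise jar at (322,135) and the lone purple jar at (440,167) are decoys outside the caddy. The shelf is at (187,262). In the top picture the caddy is at about (268,221), the shelf at (460,225), purple at (191,191) and turquoise at (261,304).

```bash
cat > h.py <<'E'
from bench import ctrl, vision
import cv2, numpy as np
from scipy.spatial.transform import Rotation as Ro
def cal(n,o=None):
    c=vision.get_calibration(n); K=np.array([[c["fx"],0,c["cx"]],[0,c["fy"],c["cy"]],[0,0,1]])
    if n=="wrist":
        T=np.eye(4); T[:3,:3]=Ro.from_quat(o["orientation"]).as_matrix(); T[:3,3]=o["position"]
        M=np.linalg.inv(T@c["tool_from_camera"]); R,t=M[:3,:3],M[:3,3]
    else: R,t=np.array(c["R"]),np.array(c["t"])
    return K,np.array(c["distortion"]),R,t
def toplane(n,uv,z,o=None):
    K,d,R,t=cal(n,o); p=cv2.undistortPoints(np.float64(uv).reshape(-1,1,2),K,d)[:,0]
    D=np.c_[p,np.ones(len(p))]@R; C=-R.T@t
    return C+D*((z-C[2])/D[:,2])[:,None]
def proj(n,X,o=None):
    K,d,R,t=cal(n,o); return cv2.projectPoints(np.float64(X).reshape(-1,1,3),cv2.Rodrigues(R)[0],t,K,d)[0][:,0]
E
python3 - <<'E'
from h import *
for cam in("top","scene"):
    im=vision.get_image(cam)
    for n in["top_red","top_yellow","top_green","top_white","tray","shelf_top","caddy","caddy_grip"]:
        for r in vision.trace(cam,n)[:5]:
            m=r["pixels"]; v,u=np.nonzero(m); print(cam,n,round(r["conf"],2),r["box"],[round(u.mean(),1),round(v.mean(),1)],m.sum())
    hs=cv2.cvtColor(im,cv2.COLOR_BGR2HSV); red=((hs[...,0]<5)|(hs[...,0]>172))&(hs[...,1]>170)&(hs[...,2]>90)
    k,l,s,c=cv2.connectedComponentsWithStats(red.astype(np.uint8))
    for i in range(1,k):
        if 60<s[i,4]<1500: print(cam,"red",s[i],c[i].round(1),toplane(cam,c[i],.107).round(4))
    crop=im[100:350,150:560] if cam=="top" else im[90:240,280:480]
    cv2.imwrite(f"pics/{cam}1.png",cv2.resize(crop,None,fx=1.9 if cam=="top" else 4,fy=1.9 if cam=="top" else 4,interpolation=3))
E
```

```text
top top_red 0.74 [229.4, 177.0, 308.1, 259.5] [np.float64(269.5), np.float64(222.0)] 2002
top top_red 0.73 [229.8, 226.0, 264.1, 260.4] [np.float64(247.5), np.float64(243.1)] 885
top top_yellow 0.9 [274.2, 218.2, 306.0, 249.9] [np.float64(289.8), np.float64(235.8)] 817
top top_yellow 0.86 [245.6, 286.9, 278.9, 318.4] [np.float64(261.7), np.float64(303.5)] 894
top top_green 0.69 [269.9, 179.6, 301.9, 212.3] [np.float64(283.6), np.float64(194.1)] 867
top top_white 0.7 [233.2, 185.7, 307.2, 260.1] [np.float64(269.1), np.float64(221.1)] 1793
top top_white 0.68 [224.5, 182.3, 262.2, 217.8] [np.float64(241.6), np.float64(200.8)] 891
top tray 0.62 [232.5, 174.3, 311.7, 264.3] [np.float64(279.5), np.float64(232.7)] 480
top shelf_top 0.95 [394.2, 163.9, 525.1, 287.2] [np.float64(458.5), np.float64(224.6)] 11599
top caddy 0.82 [231.0, 187.0, 306.5, 261.0] [np.float64(268.0), np.float64(221.0)] 1763
top caddy_grip 0.56 [231.2, 179.2, 309.9, 262.4] [np.float64(269.2), np.float64(221.5)] 2035
top red [363 105   9  10  73] [367.2 109.6] [[ 0.7857 -0.0108  0.107 ]]
top red [227 188  21  19 112] [23
[... 714 characters left out ...]
, 194.2, 273.2, 346.7] [np.float64(184.5), np.float64(263.6)] 12817
scene shelf_top 0.43 [348.7, 136.8, 383.1, 175.9] [np.float64(363.3), np.float64(152.8)] 619
scene caddy 0.71 [316.6, 149.1, 414.6, 229.6] [np.float64(364.5), np.float64(189.9)] 1243
scene caddy_grip 0.88 [317.7, 149.1, 414.9, 230.6] [np.float64(364.5), np.float64(190.4)] 1414
scene red [357 137  19  13 164] [365.8 142.9] [[0.4423 0.29   0.107 ]]
scene red [328 155  20  14 197] [337.3 160.9] [[0.4621 0.1838 0.107 ]]
scene red [388 157  20  14 192] [397.  163.6] [[0.5506 0.3086 0.107 ]]
scene red [358 176  23  16 257] [368.6 183. ] [[0.5688 0.2038 0.107 ]]
scene red [338 254  13  11 115] [343.9 259.2] [[0.7215 0.0257 0.107 ]]
```

View pics/scene1.png

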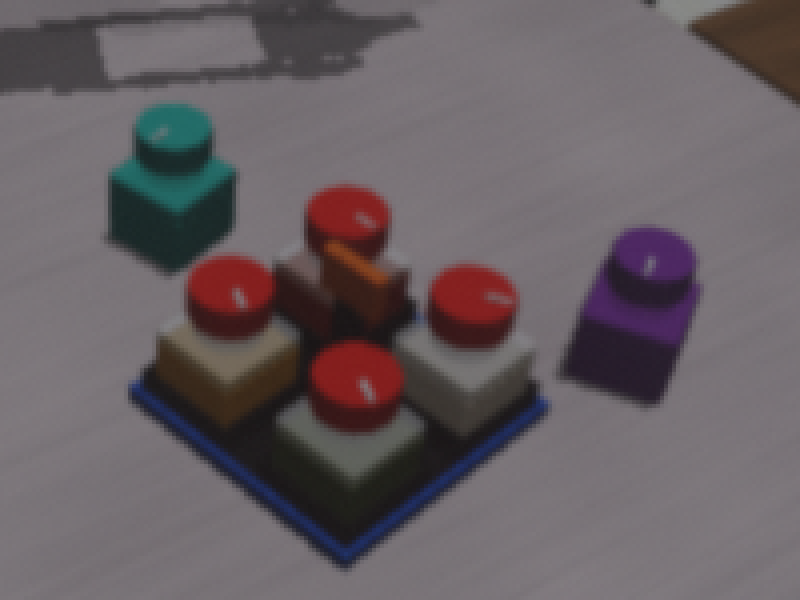

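The crop confirms it: the four red caps at crop (348,215), (231,290), (357,380) and (472,300) are the caddy's. Turquoise (175,130) and purple (655,260) stand alone outside and are not meant.

```bash
python3 - <<'E'
from h import *
from scipy.optimize import least_squares
names=["red","yellow","green","white"]
approx=np.array([[.442,.290],[.462,.184],[.569,.204],[.551,.309]])
sx=np.array([[-1,1],[-1,-1],[1,-1],[1,1]])*.055
allm={}
for cam in("top","scene"):
    im=cv2.cvtColor(vision.get_image(cam),cv2.COLOR_BGR2HSV).astype(int)
    exp=proj(cam,np.c_[approx,np.full(4,.11)]); P=[]
    for e in exp:
        x,y=e.round().astype(int); w=im[y-14:y+15,x-16:x+17]
        m=((w[...,0]<7)|(w[...,0]>172))&(w[...,1]>150)&(w[...,2]>(70 if cam=="top" else 115))
        k,l,s,c=cv2.connectedComponentsWithStats(m.astype(np.uint8)); i=1+s[1:,4].argmax()
        (h,)=[max(cv2.findContours((l==i).astype(np.uint8),0,1)[0],key=len)]
        P.append(np.array(cv2.minAreaRect(h)[0])+[x-16,y-14]); print(cam,P[-1].round(1),s[i])
    X=toplane(cam,P,.11)[:,:2]; allm[cam]=X; print(X.round(4).tolist())
def mod(p): c,s=np.cos(p[2]),np.sin(p[2]); return p[:2]+sx@np.array([[c,s],[-s,c]])
for k,v in list(allm.items())+[("avg",sum(allm.values())/2)]:
    r=least_squares(lambda p:(mod(p)-v).ravel(),[.5,.25,.18]); print(k,r.x.round(4),(r.fun.reshape(4,2)*1e3).round(1).tolist())
print(mod(r.x).round(4))
for cam in("top","scene"):
    vision.get_image(cam); m=max(vision.trace(cam,"shelf_top"),key=lambda r:r["conf"])["pixels"].astype(np.uint8)
    h=max(cv2.findContours(m,0,1)[0],key=len)[:,0]
    W=toplane(cam,h,.06)[:,:2]; b=cv2.minAreaRect(W.astype(np.float32)); print(cam,"shelf",np.round(b[0],4),np.round(b[1],4),np.round(np.deg2rad(b[2]),3))
E
```

```text
top [242.5 241.5] [  5   3  22  22 335]
top [287.  234.5] [  7   3  21  22 315]
top [281. 191.] [  6   4  22  21 320]
top [237.5 198. ] [  6   4  22  21 322]
[[0.4434, 0.2902], [0.4626, 0.1824], [0.5697, 0.2011], [0.5503, 0.3082]]
scene [366.5 142.5] [  7   9  20  12 164]
scene [337. 161.] [  6   9  21  13 192]
scene [369. 183.] [  6   8  21  15 228]
scene [397.5 163. ] [  7   8  20  13 186]
[[0.4446, 0.2901], [0.4648, 0.181], [0.5717, 0.2026], [0.5519, 0.3086]]
top [0.5065 0.2455 0.1738] [[-0.6, -0.0], [-0.7, -0.6], [0.5, -0.3], [0.9, 1.0]]
scene [0.5082 0.2456 0.1845] [[-0.5, -0.5], [-0.5, 0.4], [0.7, -1.0], [0.3, 1.1]]
avg [0.5074 0.2455 0.1792] [[-0.5, -0.3], [-0.6, -0.1], [0.6, -0.6], [0.6, 1.0]]
[[0.4435 0.2898]
 [0.4631 0.1816]
 [0.5713 0.2012]
 [0.5517 0.3094]]
top shelf [ 0.504  -0.2484] [0.2781 0.2864] 0.191
scene shelf [ 0.5163 -0.2477] [0.3072 0.2798] 0.191
```

View pics/top1.png

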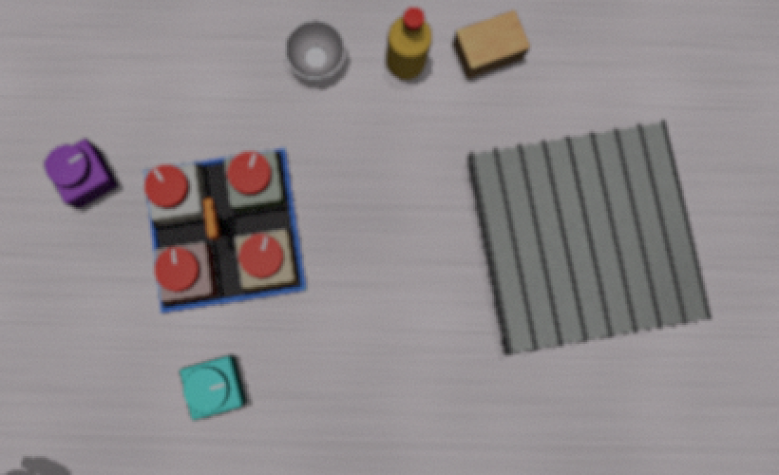

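```bash
cat >> h.py <<'E'
def st(o=None):
    o=o or ctrl.get_obs(); R=Ro.from_quat(o["orientation"]).as_matrix(); a=np.arctan2(R[1,2],R[0,2])
    print("t",round(o["time_s"],2),"pos",np.round(o["position"],4),"jaw",round(a,3),"tilt y",R[:,1].round(3),"q6",round(o["q"][5],3),"F",np.round(o["ft_force"],1),"M",np.round(o["wrist_torque"],2),"w",round(o["gripper_width"],3)); return o,R,a
def go(xyz,jaw,o=None):
    "shift in tool axes and turn vector to tool-down pose with jaw axis angle (mod pi, nearest)"
    o,R,a=st(o)
    best=[]
    for j in(jaw,jaw+np.pi):
        z=np.array([np.cos(j),np.sin(j),0]); y=np.array([0,0,-1.]); T=np.c_[np.cross(y,z),y,z]
        best.append(Ro.from_matrix(R.T@T).as_rotvec())
    print("shift",(R.T@(np.array(xyz)-o["position"])).round(4),"turns",*[b.round(3) for b in best])
E
python3 - <<'E'
from h import *
print(toplane("top",[[397.4,181],[500,163.7],[523.7,267.4],[416.8,285.8]],.06)[:,:2].round(4), toplane("top",[[397.4,181],[500,163.7],[523.7,267.4],[416.8,285.8]],.06)[:,:2].mean(0))
print(toplane("top",[[190,190],[261,303]],.09).round(3))
go([.4435,.2898,.20],np.deg2rad(76)+.18)
E
```

```text
[[ 0.6105 -0.0929]
 [ 0.6617 -0.3622]
 [ 0.3941 -0.4108]
 [ 0.3449 -0.1399]] [ 0.50280123 -0.25144365]
[[0.572 0.435 0.09 ]
 [0.297 0.242 0.09 ]]
t 1.3 pos [0.1522 0.5545 0.1965] jaw 1.303 tilt y [ 0.  0. -1.] q6 -0.121 F [-0.6 -0.2  0.7] M [0.02 0.02 0.01] w 0.996
shift [ 0.351  -0.0035 -0.1782] turns [-0.    -0.203  0.   ] [-0.     2.938 -0.   ]
```

move_arm(
  plan=[
    [0.045,0,-0.022,0,-0.03,0,100],
    [0.09,0,-0.045,0,-0.06,0,100],
    [0.135,0,-0.068,0,-0.1,0,100],
    [0.18,0,-0.09,0,-0.14,0,100],
    [0.225,0,-0.114,0,-0.17,0,90],
    [0.27,0,-0.136,0,-0.203,0,85],
    [0.315,0,-0.159,0,-0.203,0,85],
    [0.351,-0.004,-0.178,0,-0.203,0,85],
  ],
)

```text
time_s: 2.1
position: [0.445, 0.288, 0.2003]
orientation: [0.707, -0.023, 0.023, -0.707]
ft_force: [1.2, -0.0, -0.2]
gripper_width: 0.844
```

```bash
python3 - <<'E'
from h import *
o,_,_=st(); im=vision.get_image("wrist"); o,_,_=st(o)
P=proj("wrist",[[.4435,.2898,.11],[.4631,.1816,.11],[.5713,.2012,.11],[.5517,.3094,.11],[.5074,.2455,.133]],o); print(P.round(1))
for p in P: cv2.drawMarker(im,tuple(int(v) for v in p),(255,0,255),0,12,1)
cv2.imwrite("pics/w1.png",im)
go([.4435,.2898,.072],np.deg2rad(76)+.18)
E
```

```text
t 2.1 pos [0.445  0.288  0.2003] jaw 1.505 tilt y [-0. -0. -1.] q6 -1.062 F [ 1.2 -0.  -0.2] M [ 0.05  0.01 -0.  ] w 0.844
t 2.1 pos [0.445  0.288  0.2003] jaw 1.505 tilt y [-0. -0. -1.] q6 -1.062 F [ 1.2 -0.  -0.2] M [ 0.05  0.01 -0.  ] w 0.844
[[319.9 187.9]
 [187.6 219.9]
 [229.9 332.7]
 [350.4 307.5]
 [268.  279.1]]
t 2.15 pos [0.4512 0.2835 0.2011] jaw 1.502 tilt y [ 0.007 -0.005 -1.   ] q6 -1.064 F [ 4.4 -1.9  0.9] M [-0.11 -0.12  0.  ] w 0.851
shift [-0.009   0.129   0.0063] turns [ 0.004 -0.005  0.007] [-0.012  3.137  0.007]
```

View pics/w1.png

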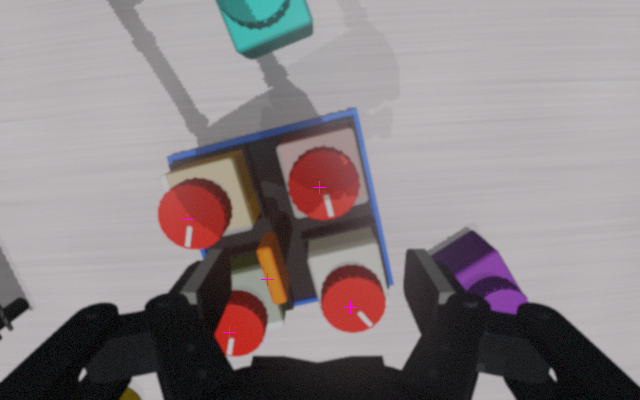

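The wrist picture shows the four red caps near (324,184), (195,214), (238,322) and (353,298), about 5 px from the prediction. The arm was still settling, so I'll hold and measure again.

move_arm(
  plan=[
    [0,0,0,0,0,0,85],
    [0,0,0,0,0,0,85],
    [0,0,0,0,0,0,85],
    [0,0,0,0,0,0,85],
  ],
)

```text
time_s: 2.55
position: [0.4424, 0.291, 0.2005]
orientation: [-0.707, 0.022, -0.022, 0.707]
ft_force: [0.3, 0.2, 0.2]
gripper_width: 0.851
```

```bash
python3 - <<'E'
from h import *
from scipy.optimize import least_squares
o,_,_=st(); im=vision.get_image("wrist"); st()
hs=cv2.cvtColor(im,cv2.COLOR_BGR2HSV).astype(int)
m=(((hs[...,0]<6)|(hs[...,0]>173))&(hs[...,1]>120)&(hs[...,2]>100)).astype(np.uint8); m=cv2.morphologyEx(m,3,np.ones((9,9)))
k,l,s,c=cv2.connectedComponentsWithStats(m)
for i in range(1,k):
    if s[i,4]>500:
        h=max(cv2.findContours((l==i).astype(np.uint8),0,1)[0],key=len); cc,r=cv2.minEnclosingCircle(h)
        print(s[i],np.round(cc,1),round(r,1),toplane("wrist",[cc,c[i]],.108,o)[:,:2].round(4).tolist())
go([.4435,.2898,.072],np.deg2rad(76)+.18)
E
```

```text
t 2.55 pos [0.4424 0.291  0.2005] jaw 1.508 tilt y [-0.  0. -1.] q6 -1.058 F [0.3 0.2 0.2] M [ 0.01 -0.03  0.03] w 0.851
t 2.6 pos [0.4426 0.2909 0.2005] jaw 1.508 tilt y [-0.  0. -1.] q6 -1.058 F [-0.4 -0.5 -0.9] M [-0.02  0.06  0.02] w 0.85
[ 284  152   71   72 3877] [319.3 187.4] 36.4 [[0.4411, 0.2924], [0.4415, 0.2922]]
[ 156  182   68   69 3495] [190.5 217.2] 35.6 [[0.4594, 0.1866], [0.4603, 0.1853]]
[ 318  277   63   58 2854] [349.  304.3] 31.5 [[0.5472, 0.3118], [0.5481, 0.3119]]
[ 214  304   48   54 1788] [234.4 330.8] 26.8 [[0.5687, 0.2082], [0.5694, 0.2111]]
t 2.6 pos [0.4426 0.2909 0.2005] jaw 1.508 tilt y [-0.  0. -1.] q6 -1.058 F [-0.4 -0.5 -0.9] M [-0.02  0.06  0.02] w 0.85
shift [ 0.001   0.1285 -0.0011] turns [-0.     0.002 -0.   ] [-0.   -3.14  0.  ]
```

move_arm(
  plan=[
    [0,0.03,0,0,0,0,85],
    [0,0.065,0,0,0,0,85],
    [0,0.095,0,0,0,0,85],
    [0,0.115,0,0,0,0,85],
    [0,0.125,0,0,0,0,85],
    [0,0.1285,0,0,0,0,85],
    [0,0.1285,0,0,0,0,85],
    [0,0.1285,0,0,0,0,70],
  ],
)

```text
time_s: 3.4
position: [0.4444, 0.2906, 0.0731]
orientation: [-0.706, 0.022, -0.024, 0.707]
ft_force: [-0.9, -0.3, -0.2]
gripper_width: 0.706
```

move_arm(
  plan=[
    [0,0,0,0,0,0,55],
    [0,0,0,0,0,0,45],
    [0,0,0,0,0,0,45],
    [0,0,0,0,0,0,45],
  ],
)

```text
time_s: 3.8
position: [0.4447, 0.2901, 0.0739]
orientation: [-0.706, 0.022, -0.024, 0.707]
ft_force: [-1.4, -1.9, 6.9]
gripper_width: 0.447
```

```bash
python3 -c "
from h import *
st()"
```

```text
t 3.8 pos [0.4447 0.2901 0.0739] jaw 1.506 tilt y [ 0.003  0.001 -1.   ] q6 -1.058 F [-1.4 -1.9  6.9] M [-0.24  0.08  0.  ] w 0.447
```

```bash
python3 - <<'E'
from h import *
cv2.imwrite("pics/w2.png",vision.get_image("wrist")); st()
cv2.imwrite("pics/s2.png",cv2.resize(vision.get_image("scene")[90:240,280:480],None,fx=4,fy=4,interpolation=3))
E
```

```text
t 3.85 pos [0.4447 0.2901 0.0739] jaw 1.506 tilt y [ 0.003  0.001 -1.   ] q6 -1.058 F [-0.4 -1.3  6. ] M [-0.29  0.14 -0.01] w 0.449
```

View pics/w2.png

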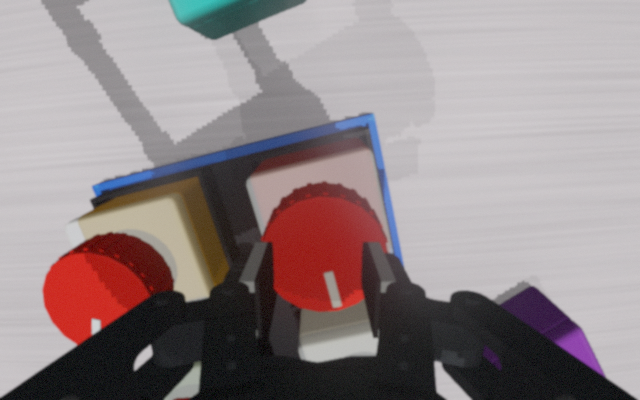

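The wrist picture shows the fingers on either side of the red cap at (326,250), pads at about (265,290) and (375,290). The width reading of 0.449 does not fit a 56 mm cap, so I'll check the geometry.

```bash
python3 - <<'E'
from h import *
o,R,a=st()
p=np.array(o["position"])
for h in(.11,.097,.08):
  for s in(-28,-19,0,19,28): 
    X=p+R[:,2]*s/1e3; X[2]=h; print(h,s,proj("wrist",[X],o).round(0)[0],end=" ")
  print()
im=cv2.imread("pics/w2.png"); hs=cv2.cvtColor(im,cv2.COLOR_BGR2HSV).astype(int)
m=(((hs[...,0]<6)|(hs[...,0]>173))&(hs[...,1]>120)&(hs[...,2]>130)).astype(np.uint8); m=cv2.morphologyEx(m,3,np.ones((7,7)))
k,l,s,c=cv2.connectedComponentsWithStats(m)
for i in range(1,k):
    if s[i,4]>500: print(s[i],c[i].round(1),toplane("wrist",c[i],.11,o).round(4))
E
```

```text
t 3.9 pos [0.4447 0.2901 0.0739] jaw 1.506 tilt y [ 0.003  0.001 -1.   ] q6 -1.058 F [-0.4 -1.4  5.9] M [-0.29  0.15 -0.02] w 0.45
0.11 -28 [254. 262.] 0.11 -19 [274. 262.] 0.11 0 [318. 263.] 0.11 19 [361. 263.] 0.11 28 [382. 262.] 
0.097 -28 [259. 250.] 0.097 -19 [278. 250.] 0.097 0 [318. 250.] 0.097 19 [358. 250.] 0.097 28 [377. 250.] 
0.08 -28 [264. 236.] 0.08 -19 [281. 237.] 0.08 0 [318. 237.] 0.08 19 [354. 237.] 0.08 28 [372. 237.] 
[ 262  192  124  120 9670] [320.8 249.9] [[0.4388 0.2918 0.11  ]]
[  43  248  110   97 6430] [ 90.  291.8] [[0.4539 0.1831 0.11  ]]
```

View pics/s2.png

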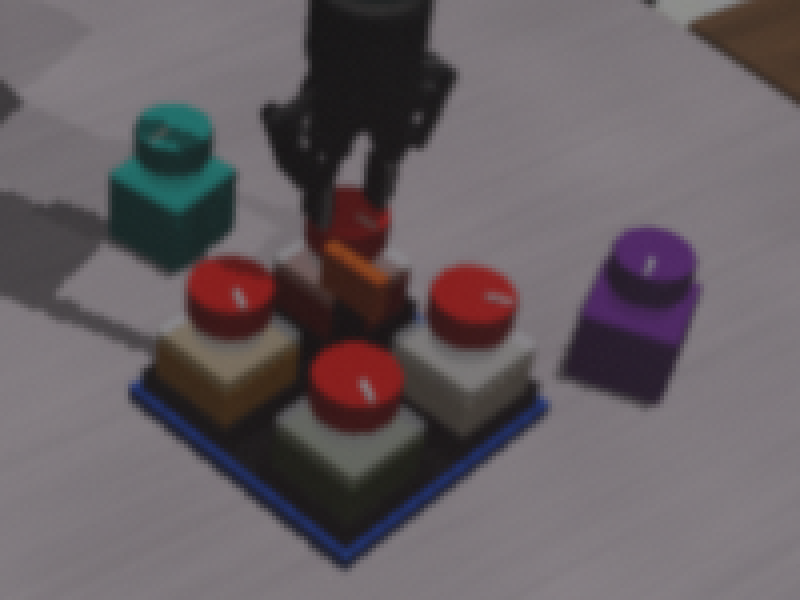

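move_arm(
  plan=[
    [0,0,0,0,0,0,35],
    [0,0,0,0,0,0,35],
    [0,0,0,0,0,0,35],
  ],
)

```text
time_s: 4.2
position: [0.4453, 0.2901, 0.0747]
orientation: [-0.706, 0.021, -0.024, 0.707]
ft_force: [-0.4, -2.7, 10.6]
gripper_width: 0.349
```

```bash
python3 - <<'E'
from h import *
st(); w=vision.get_image("wrist"); s=vision.get_image("scene")
cv2.imwrite("pics/c3.png",np.hstack([cv2.resize(w[150:400,180:460],(500,446)),cv2.resize(s[105:165,335:405],(300,446),interpolation=3)]))
E
```

```text
t 4.2 pos [0.4453 0.2901 0.0747] jaw 1.506 tilt y [ 0.004  0.001 -1.   ] q6 -1.058 F [-0.4 -2.7 10.6] M [-0.42  0.16  0.04] w 0.349
```

View pics/c3.png

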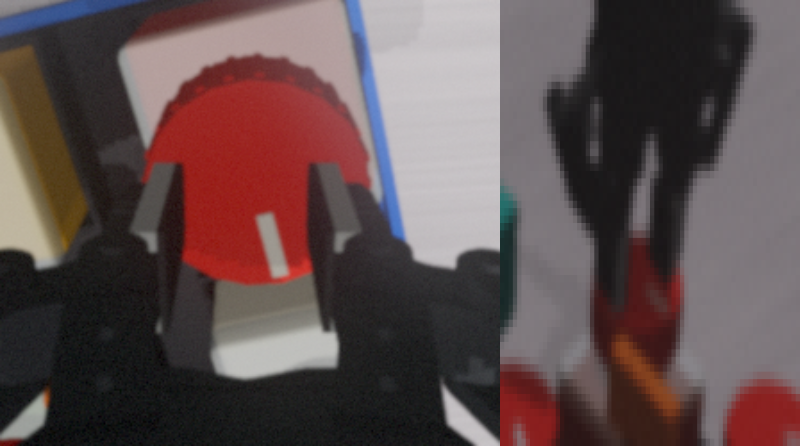

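The picture shows the pads standing over the cap, at crop (165,200) and (330,200), and covering its top. By the wrist calibration the pad ends lie about 40 mm behind the TCP, not at the cap's sides. So the tips rest on the cap top, and Fz grew as they closed. I'll reopen and descend in small steps, watching the force.

move_arm(
  plan=[
    [0,-0.003,0,0,0,0,60],
    [0,-0.003,0,0,0,0,85],
    [0,-0.003,0,0,0,0,85],
    [0,-0.003,0,0,0,0,85],
    [0,0.003,0,0,0,0,85],
    [0,0.006,0,0,0,0,85],
    [0,0.006,0,0,0,0,85],
  ],
)

```text
time_s: 5.0
position: [0.4429, 0.2897, 0.0651]
orientation: [0.707, -0.024, 0.022, -0.706]
ft_force: [0.7, 0.2, 0.8]
gripper_width: 0.847
```

move_arm(
  plan=[
    [0,0.003,0,0,0,0,85],
    [0,0.006,0,0,0,0,85],
    [0,0.006,0,0,0,0,85],
  ],
)

```text
time_s: 5.3
position: [0.4432, 0.2898, 0.0595]
orientation: [0.707, -0.023, 0.023, -0.707]
ft_force: [-0.5, 0.0, 0.0]
gripper_width: 0.849
```

```bash
python3 -c "
from h import *
st(); print(vision.get_image('wrist').shape); cv2.imwrite('pics/w4.png',vision.get_image('wrist'));st()"
```

```text
t 5.3 pos [0.4432 0.2898 0.0595] jaw 1.506 tilt y [-0.001 -0.    -1.   ] q6 -1.058 F [-0.5  0.   0. ] M [-0.04  0.03  0.03] w 0.849
(400, 640, 3)
t 5.4 pos [0.4435 0.29   0.0599] jaw 1.506 tilt y [-0.  0. -1.] q6 -1.058 F [-0.2 -0.1 -0. ] M [ 0.01 -0.02  0.02] w 0.849
```

move_arm(
  plan=[
    [0,0.003,0,0,0,0,85],
    [0,0.006,0,0,0,0,85],
    [0,0.006,0,0,0,0,85],
  ],
)

```text
time_s: 5.7
position: [0.4432, 0.2898, 0.0535]
orientation: [0.707, -0.023, 0.023, -0.707]
ft_force: [-0.2, 0.6, 0.2]
gripper_width: 0.853
```

move_arm(
  plan=[
    [0,0.003,0,0,0,0,85],
    [0,0.006,0,0,0,0,85],
    [0,0.006,0,0,0,0,85],
  ],
)

```text
time_s: 6.0
position: [0.4432, 0.2898, 0.0475]
orientation: [0.707, -0.023, 0.023, -0.707]
ft_force: [-0.0, 0.1, 0.5]
gripper_width: 0.853
```

```bash
python3 -c "
from h import *
st(); cv2.imwrite('pics/w5.png',vision.get_image('wrist'));st()"
```

```text
t 6.0 pos [0.4432 0.2898 0.0475] jaw 1.506 tilt y [-0.001 -0.    -1.   ] q6 -1.058 F [-0.   0.1  0.5] M [-0.01 -0.03  0.04] w 0.853
t 6.05 pos [0.4433 0.2899 0.0477] jaw 1.506 tilt y [-0.001 -0.    -1.   ] q6 -1.058 F [0.4 0.7 0.4] M [-0.02  0.08 -0.01] w 0.853
```

View pics/w5.png

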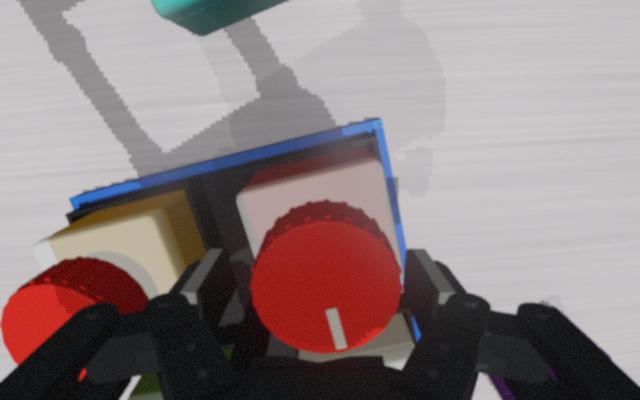

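The picture shows the red cap at (326,278) now between the open pads at (205,285) and (430,280). There is no contact force, so the tips really are about 45 mm behind the TCP. I'll go a little lower, close and check the width.

move_arm(
  plan=[
    [0,0.003,0.001,0,0,0,85],
    [0,0.006,0.002,0,0,0,85],
    [0,0.007,0.002,0,0,0,85],
    [0,0.007,0.002,0,0,0,70],
    [0,0.007,0.002,0,0,0,50],
    [0,0.007,0.002,0,0,0,40],
    [0,0.007,0.002,0,0,0,40],
  ],
)

```text
time_s: 6.75
position: [0.4438, 0.2923, 0.0412]
orientation: [-0.707, 0.023, -0.023, 0.707]
ft_force: [-0.2, 1.4, 2.1]
gripper_width: 0.642
```

```bash
python3 -c "
from h import *
st()"
```

```text
t 6.75 pos [0.4438 0.2923 0.0412] jaw 1.506 tilt y [ 0.     0.001 -1.   ] q6 -1.055 F [-0.2  1.4  2.1] M [ 0.09  0.1  -0.01] w 0.642
```

The cap is held (0.642 of the stroke is about 55 mm). Now I'll twist.

move_arm(
  plan=[
    [0,0,0,0,0.06,0,40],
    [0,0,0,0,0.12,0,40],
    [0,0,0,0,0.15,0,40],
  ],
)

```text
time_s: 7.05
position: [0.4441, 0.2919, 0.0412]
orientation: [0.703, -0.076, 0.076, -0.703]
ft_force: [1.1, -0.0, 1.2]
gripper_width: 0.641
```

```bash
python3 -c "
from h import *
st()"
```

```text
t 7.05 pos [0.4441 0.2919 0.0412] jaw 1.355 tilt y [ 0.001 -0.    -1.   ] q6 -0.904 F [ 1.1 -0.   1.2] M [-0.12 -0.04  0.06] w 0.641
```

Mz is 0.06, which is the drag of a loose cap. I'll go on.

move_arm(
  plan=[
    [0,0,0,0,0.1,0,40],
    [0,0,0,0,0.2,0,40],
    [0,0,0,0,0.3,0,40],
    [0,0,0,0,0.3,0,40],
  ],
)

```text
time_s: 7.45
position: [0.4441, 0.2925, 0.0413]
orientation: [-0.684, 0.179, -0.18, 0.684]
ft_force: [0.6, 1.3, -0.4]
gripper_width: 0.639
```

```bash
python3 -c "
from h import *
st()"
```

```text
t 7.45 pos [0.4441 0.2925 0.0413] jaw 1.058 tilt y [ 0.001  0.001 -1.   ] q6 -0.607 F [ 0.6  1.3 -0.4] M [0.28 0.11 0.41] w 0.639
```

move_arm(
  plan=[
    [0,0,0,0,0.06,0,40],
    [0,0,0,0,0.12,0,40],
    [0,0,0,0,0.12,0,40],
  ],
)

```text
time_s: 7.75
position: [0.4446, 0.2932, 0.0413]
orientation: [-0.672, 0.218, -0.219, 0.673]
ft_force: [0.9, 4.5, -0.9]
gripper_width: 0.643
```

```bash
python3 -c "
from h import *
st()"
```

```text
t 7.75 pos [0.4446 0.2932 0.0413] jaw 0.942 tilt y [ 0.002  0.001 -1.   ] q6 -0.49 F [ 0.9  4.5 -0.9] M [ 0.86 -0.15  1.67] w 0.643
```

The torque rose to 1.67 N m after about 0.5 rad: the red cap was loose and is now at its stop. I'll release it and go to yellow.

move_arm(
  plan=[
    [0,0,0,0,0.1,0,70],
    [0,0,0,0,0.1,0,85],
    [0,0,0,0,0.1,0,85],
    [0,-0.015,0,0,0.1,0,85],
    [0,-0.04,0,0,0.1,0,85],
    [0,-0.06,0,0,0.1,0,85],
    [0,-0.065,0,0,0.1,0,85],
    [0,-0.065,0,0,0.1,0,85],
  ],
)

```text
time_s: 8.55
position: [0.444, 0.292, 0.1065]
orientation: [-0.66, 0.253, -0.254, 0.66]
ft_force: [-0.3, -0.4, -0.1]
gripper_width: 0.851
```

```bash
python3 -c "
from h import *
go([.4625,.1835,.107],.5)"
```

```text
t 8.55 pos [0.444  0.292  0.1065] jaw 0.837 tilt y [ 0.001  0.001 -1.   ] q6 -0.386 F [-0.3 -0.4 -0.1] M [ 0.01 -0.03 -0.04] w 0.851
shift [ 0.0864 -0.0006 -0.0681] turns [-0.001  0.337  0.   ] [ 0.000e+00 -2.805e+00  2.000e-03]
```

move_arm(
  plan=[
    [0.02,0,-0.016,0,0.1,0,85],
    [0.045,0,-0.035,0,0.2,0,85],
    [0.07,0,-0.055,0,0.3,0,85],
    [0.0864,0,-0.0681,0,0.337,0,85],
    [0.0864,0,-0.0681,0,0.337,0,85],
    [0.0864,0,-0.0681,0,0.337,0,85],
    [0.0864,0,-0.0681,0,0.337,0,85],
  ],
)

```text
time_s: 9.25
position: [0.4616, 0.1842, 0.1054]
orientation: [0.608, -0.361, 0.36, -0.608]
ft_force: [-0.1, -0.8, 0.4]
gripper_width: 0.847
```

```bash
cat >> h.py <<'E'
def caps(z=.11):
    o,_,_=st(); im=vision.get_image("wrist"); hs=cv2.cvtColor(im,cv2.COLOR_BGR2HSV).astype(int)
    m=(((hs[...,0]<6)|(hs[...,0]>173))&(hs[...,1]>120)&(hs[...,2]>130)).astype(np.uint8); m=cv2.morphologyEx(m,3,np.ones((7,7)))
    k,l,s,c=cv2.connectedComponentsWithStats(m)
    for i in range(1,k):
        if s[i,4]>800: b=s[i]; print(b,c[i].round(1),"world",toplane("wrist",c[i],z,o)[0].round(4))
    return o,im
E
python3 -c "
from h import *
caps()"
```

```text
t 9.25 pos [0.4616 0.1842 0.1054] jaw 0.5 tilt y [-0.001  0.    -1.   ] q6 -0.261 F [-0.1 -0.8  0.4] M [-0.    0.   -0.02] w 0.847
[ 336    0  124   82 7686] [395.9  34.1] world [0.4457 0.2865 0.11  ]
[ 542   48   98  114 8427] [593.3 105.2] world [0.5485 0.3088 0.11  ]
[ 263  176  107  101 7996] [315.  225.8] world [0.4577 0.1875 0.11  ]
[ 457  244   88   70 4142] [503.1 277.1] world [0.5637 0.2107 0.11  ]
```

move_arm(
  plan=[
    [0,0.02,0,0,0,0,85],
    [0,0.045,0,0,0,0,85],
    [0,0.059,0,0,0,0,85],
    [0,0.064,0,0,0,0,85],
    [0,0.064,0,0,0,0,70],
    [0,0.064,0,0,0,0,50],
    [0,0.064,0,0,0,0,40],
    [0,0.064,0,0,0,0,40],
  ],
)

```text
time_s: 10.1
position: [0.4627, 0.1837, 0.0426]
orientation: [-0.608, 0.361, -0.361, 0.608]
ft_force: [-0.2, -0.6, -1.9]
gripper_width: 0.64
```

```bash
python3 -c "
from h import *
st()"
```

```text
t 10.1 pos [0.4627 0.1837 0.0426] jaw 0.499 tilt y [ 0.001  0.    -1.   ] q6 -0.261 F [-0.2 -0.6 -1.9] M [0.05 0.03 0.01] w 0.64
```

move_arm(
  plan=[
    [0,0,0,0,0.06,0,40],
    [0,0,0,0,0.12,0,40],
    [0,0,0,0,0.12,0,40],
  ],
)

```text
time_s: 10.4
position: [0.4624, 0.1836, 0.0424]
orientation: [-0.585, 0.397, -0.397, 0.585]
ft_force: [-0.0, 0.2, -1.7]
gripper_width: 0.639
```

```bash
python3 -c "
from h import *
st()"
```

```text
t 10.4 pos [0.4624 0.1836 0.0424] jaw 0.379 tilt y [ 0.001  0.    -1.   ] q6 -0.141 F [-0.   0.2 -1.7] M [-0.03 -0.02  0.04] w 0.639
```

move_arm(
  plan=[
    [0,0,0,0,0.06,0,40],
    [0,0,0,0,0.12,0,40],
    [0,0,0,0,0.16,0,40],
    [0,0,0,0,0.16,0,40],
  ],
)

```text
time_s: 10.8
position: [0.4621, 0.1835, 0.0423]
orientation: [-0.552, 0.442, -0.442, 0.552]
ft_force: [-1.0, -0.2, 1.5]
gripper_width: 0.642
```

```bash
python3 -c "
from h import *
st()"
```

```text
t 10.8 pos [0.4621 0.1835 0.0423] jaw 0.22 tilt y [ 0.  0. -1.] q6 0.018 F [-1.  -0.2  1.5] M [-0.06  0.13 -0.04] w 0.642
```

Low torque after 0.28 rad, so yellow is loose too. I'll go on.

move_arm(
  plan=[
    [0,0,0,0,0.08,0,40],
    [0,0,0,0,0.16,0,40],
    [0,0,0,0,0.22,0,40],
    [0,0,0,0,0.22,0,40],
  ],
)

```text
time_s: 11.2
position: [0.4615, 0.1835, 0.0423]
orientation: [0.502, -0.499, 0.499, -0.501]
ft_force: [-2.0, 1.5, 3.4]
gripper_width: 0.636
```

```bash
python3 -c "
from h import *
st()"
```

```text
t 11.2 pos [0.4615 0.1835 0.0423] jaw 0.005 tilt y [-0.001 -0.001 -1.   ] q6 0.234 F [-2.   1.5  3.4] M [0.21 0.4  1.6 ] w 0.636
```

Torque is 1.6 N m at about 0.5 rad: yellow is now tight. On to green.

move_arm(
  plan=[
    [0,0,0,0,0,0,70],
    [0,0,0,0,0,0,85],
    [0,0,0,0,0,0,85],
    [0,-0.015,0,0,0,0,85],
    [0,-0.04,0,0,0,0,85],
    [0,-0.06,0,0,0,0,85],
    [0,-0.065,0,0,0,0,85],
    [0,-0.065,0,0,0,0,85],
  ],
)

```text
time_s: 12.0
position: [0.4628, 0.1836, 0.1075]
orientation: [0.499, -0.5, 0.501, -0.5]
ft_force: [0.2, 0.2, 0.3]
gripper_width: 0.852
```

```bash
python3 -c "
from h import *
go([.571,.203,.107],.8)"
```

```text
t 12.0 pos [0.4628 0.1836 0.1075] jaw -0.001 tilt y [ 0.002  0.001 -1.   ] q6 0.239 F [0.2 0.2 0.3] M [ 0.01  0.02 -0.  ] w 0.852
shift [-0.0195  0.0007  0.1082] turns [-0.002 -0.801  0.   ] [-0.     2.34  -0.003]
```

move_arm(
  plan=[
    [-0.004,0,0.022,0,-0.14,0,85],
    [-0.009,0,0.05,0,-0.28,0,85],
    [-0.014,0,0.08,0,-0.42,0,85],
    [-0.0195,0,0.1082,0,-0.56,0,85],
    [-0.0195,0,0.1082,0,-0.7,0,85],
    [-0.0195,0,0.1082,0,-0.8,0,85],
    [-0.0195,0,0.1082,0,-0.8,0,85],
    [-0.0195,0,0.1082,0,-0.8,0,85],
  ],
)

```text
time_s: 12.8
position: [0.5696, 0.2027, 0.1057]
orientation: [0.655, -0.268, 0.266, -0.654]
ft_force: [-0.6, 0.6, 0.1]
gripper_width: 0.852
```

```bash
python3 -c "
from h import *
caps()"
```

```text
t 12.8 pos [0.5696 0.2027 0.1057] jaw 0.797 tilt y [-0.002 -0.    -1.   ] q6 -0.57 F [-0.6  0.6  0.1] M [0.   0.02 0.02] w 0.852
[  395     0   119   120 10697] [453.4  57.3] world [0.5505 0.3091 0.11  ]
[  83   47  113  116 9589] [137.6 102.8] world [0.4601 0.1874 0.11  ]
[ 262  184  104   96 7607] [313.8 230.3] world [0.5663 0.2026 0.11  ]
```

move_arm(
  plan=[
    [0.001,0.02,0,0,0,0,85],
    [0.002,0.045,0,0,0,0,85],
    [0.002,0.059,0,0,0,0,85],
    [0.002,0.064,0,0,0,0,85],
    [0.002,0.064,0,0,0,0,70],
    [0.002,0.064,0,0,0,0,50],
    [0.002,0.064,0,0,0,0,40],
    [0.002,0.064,0,0,0,0,40],
  ],
)

```text
time_s: 13.65
position: [0.5722, 0.2017, 0.0436]
orientation: [-0.655, 0.266, -0.267, 0.655]
ft_force: [-0.3, 0.2, -0.8]
gripper_width: 0.636
```

move_arm(
  plan=[
    [0,0,0,0,0.06,0,40],
    [0,0,0,0,0.12,0,40],
    [0,0,0,0,0.12,0,40],
  ],
)

```text
time_s: 13.95
position: [0.5718, 0.2016, 0.0434]
orientation: [-0.638, 0.305, -0.305, 0.638]
ft_force: [-0.2, 0.5, 0.1]
gripper_width: 0.639
```

```bash
python3 -c "
from h import *
st()"
```

```text
t 13.95 pos [0.5718 0.2016 0.0434] jaw 0.679 tilt y [ 0.  0. -1.] q6 -0.455 F [-0.2  0.5  0.1] M [-0.01  0.13 -0.03] w 0.639
```

move_arm(
  plan=[
    [0,0,0,0,0.06,0,40],
    [0,0,0,0,0.12,0,40],
    [0,0,0,0,0.16,0,40],
    [0,0,0,0,0.16,0,40],
  ],
)

```text
time_s: 14.35
position: [0.5713, 0.2005, 0.0435]
orientation: [0.614, -0.353, 0.354, -0.612]
ft_force: [-2.7, -3.6, 2.6]
gripper_width: 0.639
```

```bash
python3 -c "
from h import *
st()"
```

```text
t 14.35 pos [0.5713 0.2005 0.0435] jaw 0.525 tilt y [-0.    -0.003 -1.   ] q6 -0.299 F [-2.7 -3.6  2.6] M [-0.62  0.28  1.4 ] w 0.639
```

move_arm(
  plan=[
    [0,0,0,0,0.05,0,40],
    [0,0,0,0,0.08,0,40],
    [0,0,0,0,0.08,0,40],
  ],
)

```text
time_s: 14.65
position: [0.5711, 0.2005, 0.0434]
orientation: [0.598, -0.378, 0.378, -0.597]
ft_force: [-3.4, -3.8, 5.4]
gripper_width: 0.64
```

```bash
python3 -c "
from h import *
st()"
```

```text
t 14.65 pos [0.5711 0.2005 0.0434] jaw 0.443 tilt y [-0.001 -0.002 -1.   ] q6 -0.218 F [-3.4 -3.8  5.4] M [-0.75  0.68  1.57] w 0.64
```

Torque holds at about 1.6 N m (the pads slip): green is at its stop. On to white.

move_arm(
  plan=[
    [0,0,0,0,0,0,70],
    [0,0,0,0,0,0,85],
    [0,0,0,0,0,0,85],
    [0,-0.015,0,0,0,0,85],
    [0,-0.04,0,0,0,0,85],
    [0,-0.06,0,0,0,0,85],
    [0,-0.065,0,0,0,0,85],
    [0,-0.065,0,0,0,0,85],
  ],
)

```text
time_s: 15.45
position: [0.5726, 0.2019, 0.1086]
orientation: [-0.596, 0.379, -0.38, 0.598]
ft_force: [-0.1, -0.5, 0.0]
gripper_width: 0.85
```

```bash
python3 -c "
from h import *
go([.552,.3095,.107],.7)"
```

```text
t 15.45 pos [0.5726 0.2019 0.1086] jaw 0.439 tilt y [ 0.002  0.001 -1.   ] q6 -0.215 F [-0.1 -0.5  0. ] M [-0.   -0.05  0.04] w 0.85
shift [-0.1061  0.0017  0.0271] turns [-0.002 -0.261  0.   ] [-0.     2.88  -0.003]
```

move_arm(
  plan=[
    [-0.025,0,0.006,0,-0.08,0,85],
    [-0.053,0,0.013,0,-0.18,0,85],
    [-0.083,0,0.021,0,-0.261,0,85],
    [-0.106,0,0.027,0,-0.261,0,85],
    [-0.106,0,0.027,0,-0.261,0,85],
    [-0.106,0,0.027,0,-0.261,0,85],
    [-0.106,0,0.027,0,-0.261,0,85],
  ],
)

```text
time_s: 16.15
position: [0.5509, 0.308, 0.1071]
orientation: [0.642, -0.299, 0.298, -0.641]
ft_force: [-0.5, 0.0, -0.9]
gripper_width: 0.854
```

```bash
python3 -c "
from h import *
caps()"
```

```text
t 16.15 pos [0.5509 0.308  0.1071] jaw 0.699 tilt y [-0.001 -0.001 -1.   ] q6 -0.299 F [-0.5  0.  -0.9] M [-0.03 -0.05  0.05] w 0.854
[  81   63  112  114 9408] [135.8 118.2] world [0.4433 0.296  0.11  ]
[ 271  178  103  101 7669] [320.9 228.3] world [0.55  0.311 0.11 ]
[  21  241   92   86 5081] [ 62.3 280.8] world [0.4576 0.1897 0.11  ]
[ 217  333   51   37 1007] [239.8 350.2] world [0.5633 0.2208 0.11  ]
```

Well aligned. Go down, close and twist.

move_arm(
  plan=[
    [0,0.02,0,0,0,0,85],
    [0,0.045,0,0,0,0,85],
    [0,0.059,0,0,0,0,85],
    [0,0.064,0,0,0,0,85],
    [0,0.064,0,0,0,0,70],
    [0,0.064,0,0,0,0,50],
    [0,0.064,0,0,0,0,40],
    [0,0.064,0,0,0,0,40],
  ],
)

```text
time_s: 17.0
position: [0.5515, 0.3091, 0.0446]
orientation: [-0.641, 0.298, -0.298, 0.641]
ft_force: [0.1, 0.2, -0.3]
gripper_width: 0.64
```

move_arm(
  plan=[
    [0,0,0,0,0.06,0,40],
    [0,0,0,0,0.12,0,40],
    [0,0,0,0,0.18,0,40],
    [0,0,0,0,0.18,0,40],
  ],
)

```text
time_s: 17.4
position: [0.5516, 0.3094, 0.0447]
orientation: [-0.611, 0.354, -0.355, 0.612]
ft_force: [0.4, 0.5, 0.5]
gripper_width: 0.64
```

```bash
python3 -c "
from h import *
st()"
```

```text
t 17.4 pos [0.5516 0.3094 0.0447] jaw 0.52 tilt y [ 0.001  0.001 -1.   ] q6 -0.119 F [0.4 0.5 0.5] M [ 0.09  0.02 -0.04] w 0.64
```

move_arm(
  plan=[
    [0,0,0,0,0.07,0,40],
    [0,0,0,0,0.14,0,40],
    [0,0,0,0,0.2,0,40],
    [0,0,0,0,0.2,0,40],
  ],
)

```text
time_s: 17.8
position: [0.5515, 0.3094, 0.0446]
orientation: [-0.573, 0.414, -0.414, 0.574]
ft_force: [-0.9, 1.1, 1.2]
gripper_width: 0.641
```

```bash
python3 -c "
from h import *
st()"
```

```text
t 17.8 pos [0.5515 0.3094 0.0446] jaw 0.321 tilt y [ 0.001  0.001 -1.   ] q6 0.08 F [-0.9  1.1  1.2] M [ 0.07  0.09 -0.02] w 0.641
```

move_arm(
  plan=[
    [0,0,0,0,0.08,0,40],
    [0,0,0,0,0.16,0,40],
    [0,0,0,0,0.24,0,40],
    [0,0,0,0,0.24,0,40],
  ],
)

```text
time_s: 18.2
position: [0.5525, 0.3103, 0.045]
orientation: [-0.519, 0.478, -0.479, 0.522]
ft_force: [2.4, 2.6, 2.3]
gripper_width: 0.636
```

```bash
python3 -c "
from h import *
st()"
```

```text
t 18.2 pos [0.5525 0.3103 0.045 ] jaw 0.083 tilt y [ 0.003  0.002 -1.   ] q6 0.318 F [2.4 2.6 2.3] M [ 0.61 -0.17  0.47] w 0.636
```

move_arm(
  plan=[
    [0,0,0,0,0.06,0,40],
    [0,0,0,0,0.12,0,40],
    [0,0,0,0,0.12,0,40],
  ],
)

```text
time_s: 18.5
position: [0.5524, 0.3085, 0.0451]
orientation: [0.492, -0.507, 0.509, -0.492]
ft_force: [1.2, -0.8, 5.2]
gripper_width: 0.635
```

```bash
python3 -c "
from h import *
st()"
```

```text
t 18.5 pos [0.5524 0.3085 0.0451] jaw -0.032 tilt y [ 0.003 -0.002 -1.   ] q6 0.435 F [ 1.2 -0.8  5.2] M [-0.27 -0.25  1.79] w 0.635
```

White was loose and now stops hard at 1.79 N m. I'll release it and go over the grip.

move_arm(
  plan=[
    [0,0,0,0,0,0,70],
    [0,0,0,0,0,0,85],
    [0,0,0,0,0,0,85],
    [0,-0.015,0,0,0,0,85],
    [0,-0.04,0,0,0,0,85],
    [0,-0.06,0,0,0,0,85],
    [0,-0.07,0,0,0,0,85],
    [0,-0.075,0,0,0,0,85],
  ],
)

```text
time_s: 19.3
position: [0.5514, 0.3091, 0.1197]
orientation: [-0.489, 0.51, -0.51, 0.49]
ft_force: [0.8, -0.2, -0.8]
gripper_width: 0.848
```

```bash
python3 -c "
from h import *
go([.5076,.2463,.13],-1.396)"
```

```text
t 19.3 pos [0.5514 0.3091 0.1197] jaw -0.04 tilt y [ 0.001  0.001 -1.   ] q6 0.441 F [ 0.8 -0.2 -0.8] M [-0.01  0.01 -0.07] w 0.848
shift [ 0.0645 -0.0103 -0.0412] turns [-0.000e+00  1.356e+00 -1.000e-03] [-1.000e-03 -1.786e+00  0.000e+00]
```

move_arm(
  plan=[
    [0.005,-0.01,-0.003,0,0.14,0,75],
    [0.02,-0.01,-0.012,0,0.28,0,60],
    [0.035,-0.01,-0.022,0,0.42,0,60],
    [0.05,-0.01,-0.032,0,0.56,0,60],
    [0.0645,-0.01,-0.041,0,0.7,0,60],
    [0.0645,-0.01,-0.041,0,0.84,0,60],
    [0.0645,-0.01,-0.041,0,0.98,0,60],
    [0.0645,-0.01,-0.041,0,1.12,0,60],
  ],
)

```text
time_s: 20.1
position: [0.5067, 0.2457, 0.1279]
orientation: [-0.143, 0.693, -0.693, 0.141]
ft_force: [0.5, -0.2, -0.1]
gripper_width: 0.601
```

move_arm(
  plan=[
    [0,0,0,0,0.14,0,60],
    [0,0,0,0,0.236,0,60],
    [0,0,0,0,0.236,0,60],
    [0,0,0,0,0.236,0,60],
  ],
)

```text
time_s: 20.5
position: [0.5071, 0.246, 0.1282]
orientation: [0.063, -0.704, 0.704, -0.062]
ft_force: [-0.0, -0.4, -0.2]
gripper_width: 0.602
```

```bash
python3 - <<'E'
from h import *
o,im=caps()
X=[[.5076,.2463,.133]]
c,s=np.cos(.175),np.sin(.175)
for a in((-25,-6),(25,-6),(25,6),(-25,6)): X.append([.5076+(a[0]*c-a[1]*s)/1e3,.2463+(a[0]*s+a[1]*c)/1e3,.133])
for p in proj("wrist",X,o): cv2.drawMarker(im,tuple(int(v) for v in p),(255,0,255),0,8,1)
hs=cv2.cvtColor(vision.get_image("wrist"),cv2.COLOR_BGR2HSV).astype(int)
m=((hs[...,0]>7)&(hs[...,0]<17)&(hs[...,1]>150)&(hs[...,2]>110)).astype(np.uint8)
k,l,s,c=cv2.connectedComponentsWithStats(m)
for i in range(1,k):
    if s[i,4]>150: print(s[i],c[i],toplane("wrist",c[i],.133,o))
cv2.imwrite("pics/w6.png",im)
E
```

```text
t 20.5 pos [0.5071 0.246  0.1282] jaw -1.394 tilt y [-0.002 -0.    -1.   ] q6 1.722 F [-0.  -0.4 -0.2] M [-0.03  0.01 -0.  ] w 0.602
[ 166   70  101  104 7663] [215.5 121.8] world [0.552  0.3101 0.11  ]
[ 363   73  102  103 7771] [413.  124.6] world [0.5695 0.2038 0.11  ]
[ 355  272   37   66 1268] [371.3 307.8] world [0.4538 0.2013 0.11  ]
[ 302  184   23   92 1892] [312.47410148 229.74048626] [[0.50842099 0.24853924 0.133     ]]
```

View pics/w6.png

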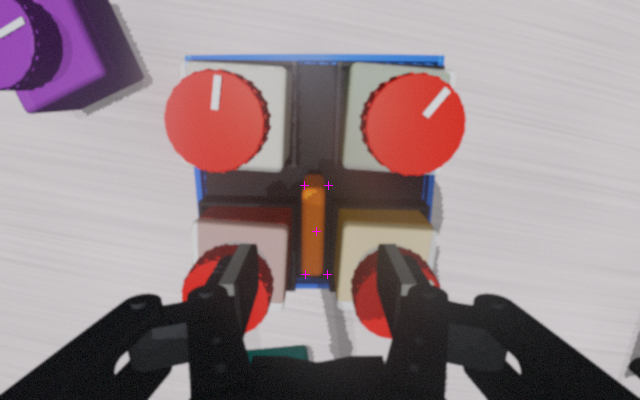

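The picture shows the orange plate at (312,230), upright in the image and midway between the pads at (240,285) and (395,285). It lies within 2 mm of the prediction. I'll descend and grip.

move_arm(
  plan=[
    [0,0.02,-0.001,0,0,0,60],
    [0,0.042,-0.001,0,0,0,60],
    [0,0.058,-0.001,0,0,0,60],
    [0,0.066,-0.001,0,0,0,60],
    [0,0.066,-0.001,0,0,0,40],
    [0,0.066,-0.001,0,0,0,20],
    [0,0.066,-0.001,0,0,0,0],
    [0,0.066,-0.001,0,0,0,0],
  ],
)

```text
time_s: 21.4
position: [0.5079, 0.2481, 0.064]
orientation: [-0.061, 0.705, -0.704, 0.062]
ft_force: [-1.5, 3.6, 1.1]
gripper_width: 0.132
```

move_arm(
  plan=[
    [0,0,0,0,0,0,0],
    [0,0,0,0,0,0,0],
    [0,0,0,0,0,0,0],
  ],
)

```text
time_s: 21.7
position: [0.5079, 0.2481, 0.064]
orientation: [-0.061, 0.705, -0.704, 0.062]
ft_force: [-1.8, 4.3, 5.9]
gripper_width: 0.134
```

```bash
python3 -c "
from h import *
st();cv2.imwrite('pics/w7.png',vision.get_image('wrist'))"
```

```text
t 21.7 pos [0.5079 0.2481 0.064 ] jaw -1.396 tilt y [ 0.001  0.002 -1.   ] q6 1.726 F [-1.8  4.3  5.9] M [ 0.51  0.25 -0.06] w 0.134
```

View pics/w7.png

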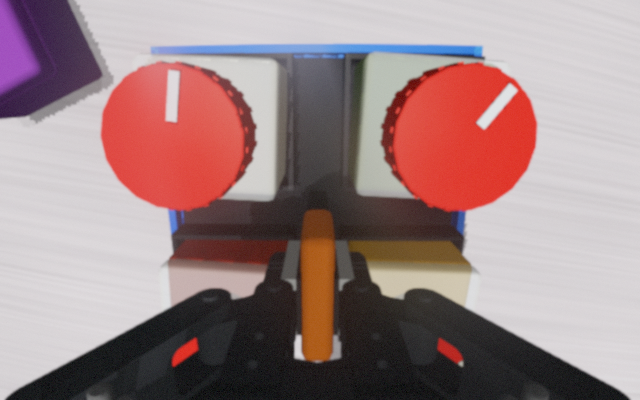

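The plate at (318,285) is held between the pads, width 0.134 (11.4 mm). I'll lift.

move_arm(
  plan=[
    [0,-0.003,0,0,0,0,0],
    [0,-0.007,0,0,0,0,0],
    [0,-0.013,0,0,0,0,0],
    [0,-0.021,0,0,0,0,0],
    [0,-0.03,0,0,0,0,0],
    [0,-0.04,0,0,0,0,0],
    [0,-0.05,0,0,0,0,0],
    [0,-0.06,0,0,0,0,0],
  ],
)

```text
time_s: 22.55
position: [0.5075, 0.2471, 0.1241]
orientation: [-0.062, 0.704, -0.704, 0.062]
ft_force: [0.3, -0.1, -8.4]
gripper_width: 0.133
```

move_arm(
  plan=[
    [0,-0.01,0,0,0,0,0],
    [0,-0.02,0,0,0,0,0],
    [0,-0.03,0,0,0,0,0],
    [0,-0.037,0,0,0,0,0],
    [0,-0.04,0,0,0,0,0],
    [0,-0.04,0,0,0,0,0],
    [0,-0.04,0,0,0,0,0],
  ],
)

```text
time_s: 23.25
position: [0.5071, 0.247, 0.1626]
orientation: [0.062, -0.704, 0.704, -0.061]
ft_force: [0.1, 0.2, -8.4]
gripper_width: 0.133
```

```bash
python3 - <<'E'
from h import *
st(); w=vision.get_image("wrist"); s=vision.get_image("scene")
cv2.imwrite("pics/c8.png",np.hstack([cv2.resize(w,(480,300)),cv2.resize(s[60:240,290:480],(316,300))]))
E
```

```text
t 23.25 pos [0.5071 0.247  0.1626] jaw -1.396 tilt y [-0.001 -0.    -1.   ] q6 1.726 F [ 0.1  0.2 -8.4] M [-0.04  0.02  0.  ] w 0.133
```

View pics/c8.png

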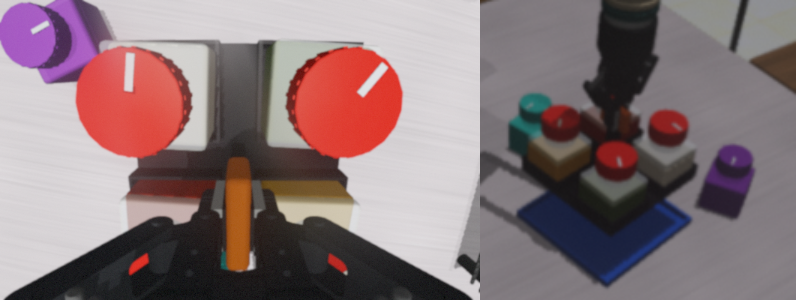

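The picture shows the caddy hanging level with all four jars, clear of the tray (weight 8.4 N, moment near 0). I'll carry it over to the shelf.

move_arm(
  plan=[
    [0.0009,0,0.0049,0,0,0,0],
    [0.0027,0,0.0148,0,0,0,0],
    [0.0053,0,0.0295,0,0,0,0],
    [0.0089,0,0.0492,0,0,0,0],
    [0.0133,0,0.0738,0,0,0,0],
    [0.0178,0,0.0984,0,0,0,0],
    [0.0222,0,0.123,0,0,0,0],
    [0.0267,0,0.1476,0,0,0,0],
  ],
)

```text
time_s: 24.15
position: [0.5063, 0.0947, 0.1631]
orientation: [0.062, -0.704, 0.705, -0.061]
ft_force: [-0.2, -0.1, -8.5]
gripper_width: 0.131
```

move_arm(
  plan=[
    [0.0044,0,0.0246,0,0,0,0],
    [0.0089,0,0.0492,0,0,0,0],
    [0.0133,0,0.0738,0,0,0,0],
    [0.0178,0,0.0984,0,0,0,0],
    [0.0222,0,0.123,0,0,0,0],
    [0.0267,0,0.1476,0,0,0,0],
    [0.0311,0,0.1722,0,0,0,0],
    [0.0356,0,0.1968,0,0,0,0],
  ],
)

```text
time_s: 24.95
position: [0.505, -0.1051, 0.1632]
orientation: [0.062, -0.704, 0.705, -0.061]
ft_force: [-0.3, -0.0, -8.0]
gripper_width: 0.131
```

move_arm(
  plan=[
    [0.0044,0,0.0246,0,0,0,0],
    [0.0089,0,0.049,0,0,0,0],
    [0.0133,0,0.073,0,0,0,0],
    [0.0175,0,0.095,0,0,0,0],
    [0.0206,0,0.113,0,0,0,0],
    [0.0233,0,0.128,0,0,0,0],
    [0.0252,0,0.139,0,0,0,0],
    [0.0262,0,0.1453,0,0,0,0],
  ],
)

```text
time_s: 25.75
position: [0.5053, -0.2515, 0.1629]
orientation: [-0.061, 0.704, -0.704, 0.061]
ft_force: [-0.6, 0.6, -8.2]
gripper_width: 0.134
```

move_arm(
  plan=[
    [0,0,0,0,0,0,0],
    [0,0,0,0,0,0,0],
    [0,0,0,0,0,0,0],
    [0,0,0,0,0,0,0],
  ],
)

```text
time_s: 26.15
position: [0.5055, -0.2496, 0.163]
orientation: [-0.062, 0.705, -0.704, 0.062]
ft_force: [0.3, 0.7, -8.7]
gripper_width: 0.136
```

```bash
python3 - <<'E'
from h import *
go([.504,-.251,.121],-1.39); w=vision.get_image("top"); s=vision.get_image("scene")
cv2.imwrite("pics/c9.png",np.hstack([cv2.resize(w[140:310,370:550],(400,378)),cv2.resize(s[130:350,80:310],(395,378))]))
E
```

```text
t 26.15 pos [ 0.5055 -0.2496  0.163 ] jaw -1.395 tilt y [-0.  0. -1.] q6 0.813 F [ 0.3  0.7 -8.7] M [-0.02 -0.02  0.01] w 0.136
shift [0.0017 0.042  0.0011] turns [ 0.    -0.005 -0.   ] [0.000e+00 3.137e+00 1.000e-03]
```

The picture limit is reached, so I'll go on by numbers. I'll lower slowly and watch Fz for touchdown.

move_arm(
  plan=[
    [0,0.004,0,0,0,0,0],
    [0.0005,0.01,0.0005,0,0,0,0],
    [0.001,0.017,0.001,0,0,0,0],
    [0.001,0.024,0.001,0,0,0,0],
    [0.001,0.03,0.001,0,0,0,0],
    [0.001,0.034,0.001,0,0,0,0],
    [0.001,0.037,0.001,0,0,0,0],
    [0.001,0.038,0.001,0,0,0,0],
  ],
)

```text
time_s: 27.05
position: [0.5045, -0.2516, 0.1246]
orientation: [-0.062, 0.705, -0.704, 0.062]
ft_force: [-0.3, 0.2, -8.4]
gripper_width: 0.128
```

move_arm(
  plan=[
    [0,0.001,0,0,0,0,0],
    [0,0.002,0,0,0,0,0],
    [0,0.002,0,0,0,0,0],
  ],
)

```text
time_s: 27.35
position: [0.5047, -0.2517, 0.1231]
orientation: [0.062, -0.704, 0.704, -0.062]
ft_force: [0.2, -0.1, -9.0]
gripper_width: 0.134
```

move_arm(
  plan=[
    [0,0.001,0,0,0,0,0],
    [0,0.002,0,0,0,0,0],
    [0,0.002,0,0,0,0,0],
  ],
)

```text
time_s: 27.65
position: [0.5048, -0.2517, 0.1211]
orientation: [0.062, -0.704, 0.704, -0.062]
ft_force: [-0.4, -0.5, -7.5]
gripper_width: 0.127
```

Touchdown is beginning (Fz −7.5). I'll take it down a millimetre or two more.

move_arm(
  plan=[
    [0,0.0005,0,0,0,0,0],
    [0,0.001,0,0,0,0,0],
    [0,0.0015,0,0,0,0,0],
    [0,0.0015,0,0,0,0,0],
  ],
)

```text
time_s: 28.05
position: [0.5048, -0.2517, 0.121]
orientation: [0.061, -0.704, 0.705, -0.062]
ft_force: [-3.9, 1.9, 6.5]
gripper_width: 0.134
```

```bash
python3 - <<'E'
from h import *
st()
E
```

```text
t 28.05 pos [ 0.5048 -0.2517  0.121 ] jaw -1.396 tilt y [ 0.001 -0.001 -1.   ] q6 0.81 F [-3.9  1.9  6.5] M [ 0.38  0.57 -0.01] w 0.134
```

It rests on the deck (Fz +6.5). I'll open and withdraw upward.

move_arm(
  plan=[
    [0,-0.001,0,0,0,0,20],
    [0,-0.001,0,0,0,0,35],
    [0,-0.001,0,0,0,0,50],
    [0,-0.001,0,0,0,0,50],
    [0,-0.01,0,0,0,0,50],
    [0,-0.03,0,0,0,0,50],
    [0,-0.06,0,0,0,0,50],
    [0,-0.09,0,0,0,0,50],
  ],
)

```text
time_s: 28.85
position: [0.5045, -0.2516, 0.2107]
orientation: [-0.062, 0.705, -0.704, 0.062]
ft_force: [0.7, -0.4, -0.7]
gripper_width: 0.502
```

move_arm(
  plan=[
    [0.02,-0.03,0,0,0,0,50],
    [0.06,-0.06,0,0,0,0,50],
    [0.1,-0.09,0,0,0,0,50],
    [0.14,-0.1,0,0,0,0,50],
    [0.16,-0.1,0,0,0,0,50],
    [0.16,-0.1,0,0,0,0,50],
    [0.16,-0.1,0,0,0,0,50],
  ],
)

```text
time_s: 29.55
position: [0.3474, -0.2796, 0.31]
orientation: [0.061, -0.704, 0.705, -0.062]
ft_force: [0.7, 0.6, -0.8]
gripper_width: 0.501
```

```bash
python3 - <<'E'
from h import *
from scipy.optimize import least_squares
st()
# cap tops expected on shelf at z=.06+.107=.167
sx=np.array([[-1,1],[-1,-1],[1,-1],[1,1]])*.055
def mod(p): c,s=np.cos(p[2]),np.sin(p[2]); return p[:2]+sx@np.array([[c,s],[-s,c]])
E0=mod([.505,-.251,.18])
for cam in("top","scene"):
    bgr=vision.get_image(cam); im=cv2.cvtColor(bgr,cv2.COLOR_BGR2HSV).astype(int)
    m=(((im[...,0]<7)|(im[...,0]>172))&(im[...,1]>150)&(im[...,2]>(70 if cam=="top" else 115))).astype(np.uint8)
    k,l,s,c=cv2.connectedComponentsWithStats(m); ex=proj(cam,np.c_[E0,np.full(4,.167)])
    P=[]
    for e in ex:
        i=min((i for i in range(1,k) if s[i,4]>60),key=lambda i:np.hypot(*(c[i]-e)))
        P.append(np.array([s[i,0]+(s[i,2]-1)/2,s[i,1]+(s[i,3]-1)/2])); print(cam,e.round(1),P[-1],s[i,2:])
    for z in(.160,.167,.174):
        X=toplane(cam,P,z)[:,:2]; r=least_squares(lambda p:(mod(p)-X).ravel(),[.5,-.25,.18]); print(z,r.x.round(4),(r.fun*1e3).round(1))
    for n in("sauce","bowl","carton"):
        print(n,[(round(r["conf"],2),np.round(r["box"]).tolist()) for r in vision.trace(cam,n)[:2]])
E
```

```text
t 29.55 pos [ 0.3474 -0.2796  0.31  ] jaw -1.397 tilt y [ 0.002 -0.001 -1.   ] q6 0.562 F [ 0.7  0.6 -0.8] M [ 0.01  0.01 -0.02] w 0.501
top [453.9 244.7] [454.5 244.5] [ 26  24 439]
top [500.4 236.8] [500.5 237.5] [ 24  24 415]
top [490.  190.5] [490.5 191. ] [ 24  23 394]
top [444.2 198. ] [445.5 198.5] [ 26  22 407]
0.16 [ 0.5051 -0.2545  0.1719] [-0.6  0.2  0.5 -0.4 -0.4 -0.6  0.5  0.7]
0.167 [ 0.5041 -0.2524  0.1719] [-1.   0.5  0.2 -0.8 -0.  -0.9  0.8  1.1]
0.174 [ 0.5032 -0.2502  0.1719] [-1.4  0.8 -0.2 -1.3  0.4 -1.2  1.1  1.6]
sauce [(0.87, [353.0, 104.0, 379.0, 144.0])]
bowl [(0.8, [304.0, 111.0, 334.0, 142.0])]
carton [(0.63, [391.0, 105.0, 427.0, 142.0])]
scene [182.8 198.3] [182.  198.5] [ 25  18 322]
scene [135.9 224.5] [135.  224.5] [ 27  20 374]
scene [161.5 257.7] [159.5 258. ] [ 28  23 468]
scene [210.2 227.8] [209.  228.5] [ 27  20 398]
0.16 [ 0.4979 -0.253   0.1673] [ 0.9 -0.4  0.2  0.5 -0.5  0.8 -0.6 -0.9]
0.167 [ 0.5044 -0.2534  0.1673] [ 0.2  0.1 -0.3 -0.2  0.2  0.3 -0.1 -0.2]
0.174 [ 0.5109 -0.2537  0.1673] [-0.5  0.6 -0.8 -0.8  0.9 -0.2  0.4  0.5]
sauce [(0.93, [326.0, 254.0, 356.0, 319.0])]
bowl [(0.67, [370.0, 253.0, 408.0, 288.0])]
carton [(0.67, [268.0, 303.0, 321.0, 363.0])]
```

The four caps fit a caddy at (0.504, −0.253) at the deck's height, 1–2 mm from the shelf's measured centre. All four are present and the bystanders have not moved. I'll hand in.

```bash
python3 -c "
from bench import ctrl
print(ctrl.sign_off())"
```

```text
the job is handed in; nothing more can be done
None
```

The job is handed in, at about 30 s of the 72 s allowed. All four caps are at their stops and the caddy stands on the shelf. No verdict was reported.

**Caps:** I twisted every cap clockwise while the caddy stood in its tray.
- **Red, yellow and white** were loose. They turned about 0.4–0.6 rad at almost no torque, then stopped at 1.6–1.8 N m.
- **Green** stopped at 1.6 N m after no more than 0.28 rad. It was either already tight or only slightly loose, and I could not tell which.

**Carrying:** The caddy hung level from the orange grip (8.4 N, almost no moment) and was lowered until the force showed it resting on the deck. I then let go and moved the arm clear.

**Last checks:**
- **Position:** Both fixed cameras put the caddy at about (0.504, −0.253). That is 1–2 mm from the measured shelf centre and turned about 0.01–0.02 rad from the shelf's edges. All four caps are at the expected height.
- **Bystanders:** The bottle, bowl and carton showed no sign of having moved in the final camera check.

**What disagreed:**
- **Fingertips:** They lay about 35–45 mm behind the reported tool point, more than the description says. My first attempt on the red cap therefore pressed on its top with about 10 N before I went lower.
- **Pictures:** The 12-picture limit ran out before the set-down, so the final placing was checked by numbers only.

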